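Open a surgical box trainer's tray and hold its board release half-way

TASK

Pull the trainer's exercise tray out to its stop (an upright knob on it is there to pull by), then press the round spring plunger beside the peg board half-way down (10 mm of its 20 mm) so that the latch lets go of the board, and keep it there: the program finishes while still holding the plunger half-way, with the tray still fully out. Hold it with the gripper's fingers, never push the plunger to its bottom (that kicks the board out), and leave the cup, the dish and the port plug where they stand.

Things in the scene. Friction and masses are not known exactly. Their poses are not given: they have to be found in the camera images.
- trainer_front (a point): Middle of the lower front edge of the black desktop box trainer (for keyhole surgery, fixed), on the table; its axes are the trainer's: the tray slides out along -x, the box lies to +x. Base plate 240 (x) x 360 (y) x 12 mm, four corner posts, arched roof 150 mm high (162 mm over its three port rings).
- tray (a joint): How far the aluminium tray (320 x 220 x 8 mm plate, underside 14 mm above the table) is pulled out, in m: 0 = in, 0.160 = at its stop. May start up to 30 mm out. About 2.5 N of friction; stays where it is left. It carries a white peg board, 130 x 120 mm, with pegs and cones reaching 70 mm above the table.
- tray_knob (a point): Grip point of the tray's pull knob: upright black round post, 24 mm in diameter with a 30 mm foot, at the tray's front end on its middle line. The point is on the axis, 50 mm above the table; the post's top is at 66 mm, the foot ends at 30 mm, the tray plate's top is at 22 mm. With the tray in it lies 80 mm in front of the box's front edge.
- plunger (a joint): How far the spring plunger is pressed down, in m: 0 = up (at rest), 0.020 = bottom; 0.010 is half-way. It springs back when let go. The spring pushes up with 3.5 N at the start, 7 N half-way and 10.5 N at the bottom (350 N/m).
- plunger_top (a point): Centre of the plunger's top face: flat aluminium disc, 36 mm across, 10 mm thick, on a 14 mm steel stem in a dark collar on the tray. Face 76 mm above the table when up, 66 mm half-way. Moves with the tray: 140 mm from the knob along the trainer's +x and 80 mm to its +y. Under the roof while the tray is in, 100 mm clear of the box's front when it is fully out.
- cup: Bystander: small steel cup, 60 mm in diameter, 60 mm high, standing on the table. Origin: centre of its underside.
- dish: Bystander: low open steel dish 90 x 70 x 30 mm with three spare cones, on the table. Origin: centre of its underside.
- port_plug: Bystander: white round port plug, 44 mm in diameter, 50 mm high with a thin stub on top, standing on the table. Origin: centre of its underside.

How it is judged:
By the outcome, as a careful person would: the job done as asked, in the order asked, and still so for the second after the job is handed in, while the arm keeps its last pose, push and grip.
It also fails if it takes over 51 s, if anything falls off the work surface, if the arm or the gripper's body presses on something with over 40 N, if the wrist force passes 120 N, or if a joint passes its speed limit or range.

ROBOT

A 7-joint arm with a two-finger parallel gripper is mounted at the origin on the work surface. World frame = base frame: x ahead of the robot, y to its left, z up, the work surface at z = 0. Lengths are in m, angles in rad, forces in N, time in s.
With the tool pointing down it reaches from about 0.425 to 0.975 m from the base axis. Payload 16.7 kg.
Tool frame: the origin (TCP) lies midway between the tips of the shut fingers; the grasp point (between the pads) lies 19 mm behind it (manip.grasp_offset is the distance from the TCP to the grasp point, in m); z points along the fingers, y is the direction in which the jaws open and shut (so a half turn about z gives the same grasp; the last joint's range is limited). The gripper opens to 85 mm and grips with 20 to 120 N. Pads are 22 mm wide; open, the fingers measure 114 mm over their backs; the gripper's body (76 mm by 85 mm) begins 54 mm behind the grasp point. The pads swing forward as they close: fully open they stand 13 mm farther back than shut.
Start: joints at [-1.442, 0.426, 0.074, 1.606, -0.034, 1.111, -0.067], TCP at [0.185, 0.649, 0.231] pointing down, gripper open.
Joint ranges: [-2.85, 2.85], [-0.5, 2.14], [-1.23, 1.37], [0.21, 2.46], [-1.02, 4.16], [0.16, 2.05], [-2.73, 2.73]. Speed limits (rad/s): [1.89, 1.89, 2.39, 2.39, 3.01, 3.01, 3.01].

INTERFACE

Orientations are given as a rotation vector (axis times angle).
In Python, from station import manip gives the robot as it stands.
- The arm moves only by the tool carry_out, never from a script. Its argument "moves" is a list of rows, each an object with "offset": the shift along the world's x, y, z in cm, a list of three; "turn": the turn about the world's z in units of 6 degrees (1.0 is 6 degrees). A call has 1 to 5 rows; each row shifts and turns the commanded pose from where the row before left it; what a row does not reach is not made up. A row lasts 1/12 s, in which the tool goes at most 41.7 mm and 7.16 degrees, less where a joint would pass 70% of its speed; a pose out of reach is approached as far as the arm can. A call is refused whole if a number of a shift passes 4.17 or a number of a turn 1, either way. A call with a gripper value outside its range is refused whole. "hand" is the closure in counts, from 0 (fully open) to 255 (shut), set as the call begins (left out, the last holds). The fingers move at their own pace and stop on an object; "force" is the grip in N (left out, the last holds). Time passes only in rows, so rows that do not move let the fingers close. It gives the time, the measured TCP pose, the force and the opening at its end, in the units of the state.
- manip.get_obs(): the state, without advancing time (a new reading comes with each control period).
- manip.get_image(name): name is "scene" or "top"; returns (picture, depth): 400x640x3 uint8, red, green, blue; 400x640 float32, m along the optical axis (not along the pixel's ray), 0 where there is no reading.
- manip.camera_info(name): a dict with "vfov" (degrees; the focal length in pixels is half the picture's height over the tangent of half this angle, whatever the lens; pixels are square), "cx", "cy" (the principal point, pixels), "R" (3x3) and "t" (3): a world point X has camera coordinates R X + t. Camera axes: x right, y down, z forward; pixel columns grow to the right and rows downward; lengths in m; the calibration is good to about 2 mm. A picture is of the moment at which its call begins. camera_info takes no time and is no camera call.
- manip.close_job(): hands the job in, once; it reports no verdict.
Trained networks look in the newest picture that a camera, given by its name, has taken for a name from the list of things; names that differ only in an ending like _2 or _b are one class to them, and where a whole thing is asked for, a point or a joint stands for the part that bears it (a point fixed in the world has none). Each returns a list of dicts, best first, with "p" (0 to 1); they miss things now and then, are a little off and sometimes report something else, mostly with a low value. They report only what shows in the picture. A call takes as long as a camera call.
- manip.outline_of(label, camera): "region" (400x640 bool, what is visible of it) and "bbox" ([left, top, right, bottom] in pixels, round what is visible of it).
The state is a dict: "clock": time; "q": joint angles; "qvel": joint speeds; "effort": joint torques, N m; "ee_pos": TCP position; "ee_rot": TCP orientation; "contact_force": force on the tool from outside, world axes, zero at the start; "moment": the same for the moment, N m; "opening": opening from 0.0 (shut) to 1.0 (fully open).
Only numpy, scipy, OpenCV 4.12 (cv2) and the standard library are available. Lean on these libraries where they do the work, as an engineer would, in place of code of your own. Each camera call takes 0.05 s, during which the arm holds its last target. There are 200 camera calls.

## Working session

There is one attempt and no reset: what is moved stays moved. The work goes in short steps, Python scripts to look and compute and a tool call to move; the robot and the scene stay as the last step left them, time stands still between calls to the robot, and variables do not carry over. Pictures are saved under pics/ and viewed, about 8 in all and at most 12, crops included, and the job is handed in when it is done.

Besides the shell and the picture viewer there is one more tool, called after "Emit:" in YAML: its name, and indented under it one key for each argument. carry_out: Moves the arm, as the interface text tells. Its arguments: {"type":"object","properties":{"moves":{"type":"array"},"hand":{"type":"number"},"force":{"type":"number"}},"required":["moves"]}

```bash
ls; mkdir -p pics; cat > h.py <<'E'
import numpy as np, cv2
from station import manip
def cam(n):
    c=manip.camera_info(n); f=200/np.tan(np.radians(c["vfov"])/2)
    return f,c["cx"],c["cy"],np.array(c["R"]),np.array(c["t"])
def pts(n,depth,mask):
    f,cx,cy,R,t=cam(n); v,u=np.nonzero(mask&(depth>0)); z=depth[v,u]
    return (np.stack([(u-cx)/f*z,(v-cy)/f*z,z],1)-t)@R
def px(n,X):
    f,cx,cy,R,t=cam(n); c=R@np.array(X)+t; return c[:2]/c[2]*f+[cx,cy]
def save(n,im): cv2.imwrite(n,cv2.cvtColor(im,cv2.COLOR_RGB2BGR))
E
python3 - <<'E'
from h import *
o=manip.get_obs(); print(o["clock"],o["ee_pos"],o["ee_rot"],o["contact_force"])
ims=[]
for n in("scene","top"):
    im,d=manip.get_image(n); im=im.copy()
    for l in("tray_knob","plunger_top","tray","cup","dish","port_plug"):
        r=manip.outline_of(l,n)
        for k in r[:1]:
            P=pts(n,d,k["region"])
            print(n,l,round(k["p"],2),np.round(k["bbox"]),np.round(np.median(P,0),3) if len(P) else 0,np.round(np.percentile(P,[2,98],axis=0),3).tolist() if len(P) else 0)
            b=[int(x) for x in k["bbox"]]; cv2.rectangle(im,b[:2],b[2:],(255,0,0),1); cv2.putText(im,l,(b[0],b[1]-2),0,.4,(255,0,0))
    ims.append(im)
save("pics/a.png",ims[0]); save("pics/b.png",ims[1])
E
```

```text
pics
0.0 [0.18501135 0.64874247 0.23061539] [-4.34962770e-01 -3.11124664e+00  1.97587496e-03] [ 0.35435222 -0.78715929 -0.15683415]
scene tray_knob 0.95 [332. 180. 387. 259.] [ 0.678 -0.058  0.023] [[0.616, -0.157, 0.019], [0.739, 0.059, 0.065]]
scene tray 0.57 [334. 181. 387. 261.] [ 0.678 -0.059  0.023] [[0.615, -0.157, 0.019], [0.739, 0.059, 0.066]]
scene cup 0.63 [330. 295. 356. 327.] [ 0.62  -0.275  0.03 ] [[0.593, -0.31, 0.002], [0.646, -0.256, 0.062]]
scene dish 0.84 [288. 140. 321. 172.] [0.544 0.174 0.013] [[0.5, 0.128, 0.001], [0.588, 0.205, 0.032]]
scene port_plug 0.73 [335. 126. 348. 147.] [0.658 0.217 0.03 ] [[0.64, 0.205, 0.002], [0.679, 0.243, 0.051]]
top tray_knob 0.82 [305. 144. 412. 215.] [ 0.682 -0.047  0.023] [[0.612, -0.153, 0.019], [0.753, 0.06, 0.064]]
top tray 0.85 [305. 142. 415. 217.] [ 0.682 -0.047  0.023] [[0.613, -0.152, 0.019], [0.753, 0.059, 0.064]]
top cup 0.76 [459. 192. 498. 222.] [ 0.618 -0.29   0.034] [[0.589, -0.308, 0.002], [0.642, -0.253, 0.061]]
top dish 0.65 [238. 223. 278. 272.] [0.54  0.173 0.006] [[0.496, 0.131, 0.001], [0.585, 0.207, 0.032]]
top port_plug 0.89 [222. 183. 241. 205.] [0.653 0.224 0.031] [[0.635, 0.208, 0.002], [0.675, 0.249, 0.051]]
```

View pics/a.png

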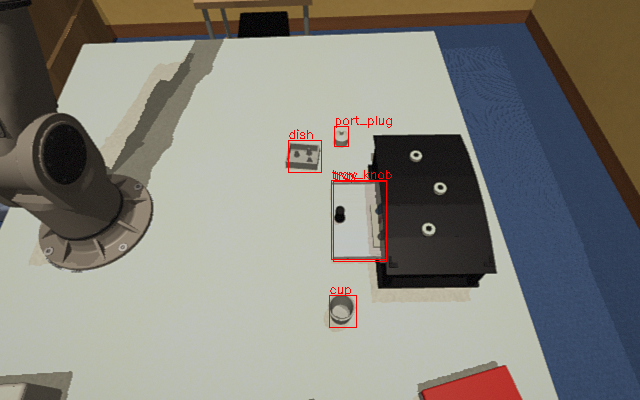

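View pics/b.png

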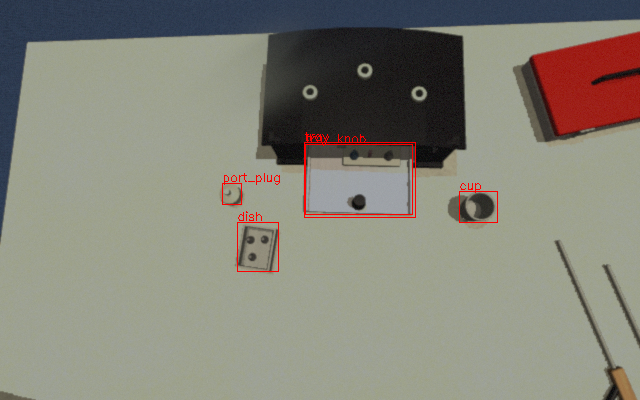

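The top view shows the black box at upper centre, with its tray towards the robot. The knob is at about (358,202), the dish and plug are to the left, and the cup is to the right at (478,207). Next I'll measure the knob axis and the trainer's yaw.

```bash
python3 - <<'E'
from h import *
from scipy.optimize import least_squares
for n in("scene","top"):
    im,d=manip.get_image(n); A=np.ones((400,640),bool); P=pts(n,d,A)
    w=(P[:,0]>.58)&(P[:,0]<.72)&(abs(P[:,1]+.05)<.13)
    k=P[w&(P[:,2]>.034)&(P[:,2]<.064)&(P[:,0]<.675)]
    t=P[w&(P[:,2]>.064)&(P[:,2]<.07)&(P[:,0]<.675)]
    s=least_squares(lambda c:np.hypot(*(k[:,:2]-c).T)-.012,k[:,:2].mean(0),loss="soft_l1",f_scale=.002)
    print(n,"side fit",s.x,len(k),"top mean",t.mean(0),len(t))
    pl=P[w&(abs(P[:,2]-.022)<.004)&(P[:,0]<.70)]
    # front edge: min x by y bin
    ys=np.arange(-.13,.04,.01); fx=[np.percentile(pl[abs(pl[:,1]-y)<.005][:,0],1) for y in ys]
    print("front edge slope",np.polyfit(ys,fx,1),"y range",np.percentile(pl[:,1],[.5,99.5]))
    r=P[(P[:,2]>.09)&(P[:,2]<.155)&(P[:,0]>.65)]; 
    if len(r): print("roof rect",cv2.minAreaRect(r[:,:2].astype(np.float32)))
    for nm,sgn in(("l",-1),("r",1)): pass
    R=manip.outline_of("trainer_front",n); print(len(R))
E
```

```text
scene side fit [ 0.63434378 -0.04478083] 73 top mean [ 0.63390897 -0.04626131  0.0661448 ] 57
front edge slope [0.04680852 0.6171275 ] y range [-0.15700026  0.06021931]
roof rect ((0.8390660881996155, -0.05358991026878357), (0.38538843393325806, 0.2315441220998764), 87.29835510253906)
1
top side fit [ 0.63075252 -0.04464519] 57 top mean [ 0.63063625 -0.04371205  0.0661976 ] 101
front edge slope [0.04710069 0.613342  ] y range [-0.14983324  0.05982474]
roof rect ((0.8355077505111694, -0.053310394287109375), (0.3836410939693451, 0.2329423427581787), 87.19378662109375)
1
```

Emit:
carry_out:
  moves:
    - {"offset": [1.5,-2.3,0],"turn": 0.5}
    - {"offset": [2.2,-3.4,0],"turn": 0.5}
    - {"offset": [2.2,-3.4,0],"turn": 0.5}
    - {"offset": [2.2,-3.4,0],"turn": 0.5}
    - {"offset": [2.2,-3.4,0],"turn": 0.2}
  hand: 0
  force: 50

```text
clock: 1.32
ee_pos: [0.2888, 0.4884, 0.2313]
ee_rot: [0.069, 3.141, 0.0]
contact_force: [1.4, 1.3, -0.3]
opening: 1.0
```

Emit:
carry_out:
  moves:
    - {"offset": [2.2,-3.4,0],"turn": 0}
    - {"offset": [2.2,-3.4,0],"turn": 0}
    - {"offset": [2.2,-3.4,0],"turn": 0}
    - {"offset": [2.2,-3.4,0],"turn": 0}
    - {"offset": [2.2,-3.4,0],"turn": 0}

```text
clock: 1.73
ee_pos: [0.3989, 0.3183, 0.2316]
ee_rot: [0.074, 3.14, 0.001]
contact_force: [1.4, 1.4, 0.6]
opening: 1.003
```

Emit:
carry_out:
  moves:
    - {"offset": [2.2,-3.4,0],"turn": 0}
    - {"offset": [2.2,-3.4,0],"turn": 0}
    - {"offset": [2.2,-3.4,0],"turn": 0}
    - {"offset": [2.2,-3.4,0],"turn": 0}
    - {"offset": [2.2,-3.4,0],"turn": 0}

```text
clock: 2.15
ee_pos: [0.5089, 0.1482, 0.2317]
ee_rot: [0.074, 3.14, 0.001]
contact_force: [0.6, 1.5, -0.4]
opening: 0.999
```

Emit:
carry_out:
  moves:
    - {"offset": [2.2,-3.4,0],"turn": 0}
    - {"offset": [2.2,-3.4,0],"turn": 0}
    - {"offset": [2.2,-3.4,0],"turn": 0}
    - {"offset": [2.2,-3.4,0],"turn": 0}
    - {"offset": [2.2,-3.4,0],"turn": 0}

```text
clock: 2.57
ee_pos: [0.619, -0.0217, 0.2315]
ee_rot: [0.074, 3.14, 0.0]
contact_force: [0.5, 0.3, 0.2]
opening: 1.002
```

Emit:
carry_out:
  moves:
    - {"offset": [1.4,-2.3,-2],"turn": 0}
    - {"offset": [0,0,-3.5],"turn": 0}
    - {"offset": [0,0,-3.5],"turn": 0}
    - {"offset": [0,0,0],"turn": 0}

```text
clock: 2.9
ee_pos: [0.6289, -0.043, 0.1353]
ee_rot: [-0.075, -3.132, 0.001]
contact_force: [-2.0, 0.7, -0.5]
opening: 0.997
```

```bash
python3 - <<'E'
from h import *
print(manip.get_obs())
a,d=manip.get_image("scene"); b,_=manip.get_image("top")
save("pics/c.png",np.hstack([cv2.resize(a[100:300,250:450],(400,400)),cv2.resize(b[80:280,260:460],(400,400))]))
E
```

```text
{'clock': 2.9, 'q': array([-0.33892421,  0.48226712,  0.40516385,  1.80720809, -0.23294737,
        0.9077922 ,  1.69355892]), 'qvel': array([-0.02809324, -0.0695941 ,  0.02124585, -0.06661314,  0.03879445,
        0.12052323, -0.03350445]), 'effort': array([  4.43431556, -92.00447559,  14.49231505, -43.92580748,
        -0.50642867,  -2.83363134,   0.65324737]), 'ee_pos': array([ 0.62887324, -0.04304291,  0.13531558]), 'ee_rot': array([-7.51795293e-02, -3.13232577e+00,  1.37432869e-03]), 'contact_force': array([-1.97663448,  0.73056879, -0.47134225]), 'moment': array([-0.00890091,  0.10158272,  0.0143182 ]), 'opening': 0.9971440944684276}
```

View pics/c.png

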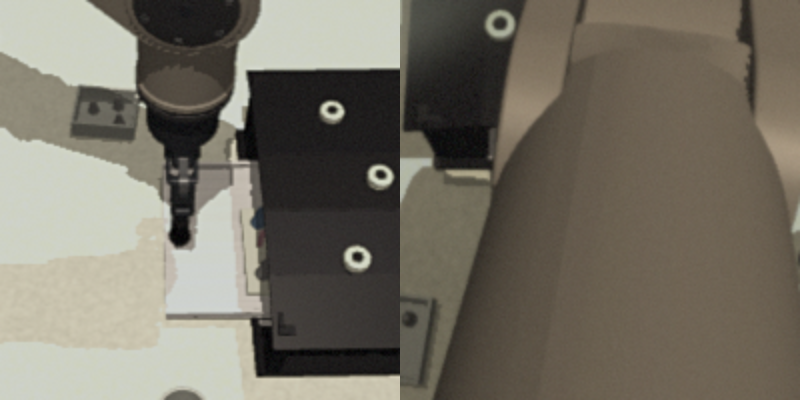

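Emit:
carry_out:
  moves:
    - {"offset": [0,0,-2.5],"turn": 0}
    - {"offset": [0,0,-2.5],"turn": 0}
    - {"offset": [0,0,-1.0],"turn": 0}
    - {"offset": [0,0,0],"turn": 0}
    - {"offset": [0,0,0],"turn": 0}

```text
clock: 3.42
ee_pos: [0.633, -0.0428, 0.0831]
ee_rot: [0.074, 3.139, 0.0]
contact_force: [-0.1, 0.1, 0.6]
opening: 0.996
```

Emit:
carry_out:
  moves:
    - {"offset": [0,-0.2,-2.0],"turn": 0}
    - {"offset": [0,0,-2.0],"turn": 0}
    - {"offset": [0,0,-0.8],"turn": 0}
    - {"offset": [0,0,0],"turn": 0}
    - {"offset": [0,0,0],"turn": 0}

```text
clock: 3.83
ee_pos: [0.6328, -0.045, 0.0346]
ee_rot: [0.075, 3.14, -0.0]
contact_force: [0.6, 0.1, 0.0]
opening: 0.999
```

Emit:
carry_out:
  moves:
    - {"offset": [0,0,0],"turn": 0}
    - {"offset": [0,0,0],"turn": 0}
    - {"offset": [0,0,0],"turn": 0}
    - {"offset": [0,0,0],"turn": 0}
    - {"offset": [0,0,0],"turn": 0}
  hand: 255
  force: 50

```text
clock: 4.25
ee_pos: [0.6323, -0.0449, 0.0337]
ee_rot: [0.074, 3.14, 0.0]
contact_force: [-0.6, -0.1, -0.0]
opening: 0.3
```

Emit:
carry_out:
  moves:
    - {"offset": [0,0,0],"turn": 0}
    - {"offset": [0,0,0],"turn": 0}
    - {"offset": [0,0,0],"turn": 0}
    - {"offset": [0,0,0],"turn": 0}
    - {"offset": [0,0,0],"turn": 0}

```text
clock: 4.67
ee_pos: [0.6325, -0.0442, 0.0339]
ee_rot: [0.074, 3.14, 0.001]
contact_force: [-1.0, 3.1, 7.0]
opening: 0.257
```

Emit:
carry_out:
  moves:
    - {"offset": [-1.0,0.05,0],"turn": 0}
    - {"offset": [-1.5,0.07,0],"turn": 0}
    - {"offset": [-1.5,0.07,0],"turn": 0}
    - {"offset": [-1.5,0.07,0],"turn": 0}
    - {"offset": [-1.5,0.07,0],"turn": 0}

```text
clock: 5.08
ee_pos: [0.5626, -0.0409, 0.0339]
ee_rot: [0.074, 3.139, 0.001]
contact_force: [3.5, 3.8, 2.4]
opening: 0.257
```

Emit:
carry_out:
  moves:
    - {"offset": [-1.5,0.07,0],"turn": 0}
    - {"offset": [-1.5,0.07,0],"turn": 0}
    - {"offset": [-1.0,0.05,0],"turn": 0}
    - {"offset": [-0.8,0.04,0],"turn": 0}
    - {"offset": [-0.5,0.02,0],"turn": 0}

```text
clock: 5.5
ee_pos: [0.5092, -0.0384, 0.0338]
ee_rot: [0.074, 3.139, 0.001]
contact_force: [3.5, 5.6, 3.0]
opening: 0.259
```

Emit:
carry_out:
  moves:
    - {"offset": [-0.5,0.02,0],"turn": 0}
    - {"offset": [-0.5,0.02,0],"turn": 0}
    - {"offset": [-0.4,0.02,0],"turn": 0}
    - {"offset": [-0.3,0.01,0],"turn": 0}
    - {"offset": [-0.3,0.01,0],"turn": 0}

```text
clock: 5.92
ee_pos: [0.4901, -0.0375, 0.0338]
ee_rot: [0.073, 3.139, 0.001]
contact_force: [3.3, 6.6, 5.0]
opening: 0.258
```

Emit:
carry_out:
  moves:
    - {"offset": [-0.3,0.01,0],"turn": 0}
    - {"offset": [-0.3,0.01,0],"turn": 0}
    - {"offset": [-0.2,0.01,0],"turn": 0}
    - {"offset": [-0.2,0.01,0],"turn": 0}
    - {"offset": [0,0,0],"turn": 0}

```text
clock: 6.33
ee_pos: [0.4797, -0.037, 0.0338]
ee_rot: [0.073, 3.14, 0.001]
contact_force: [0.1, 6.8, 9.3]
opening: 0.257
```

Pulled 153 mm so far with no stop felt yet. I'll keep going in small steps.

Emit:
carry_out:
  moves:
    - {"offset": [-0.2,0.01,0],"turn": 0}
    - {"offset": [-0.2,0.01,0],"turn": 0}
    - {"offset": [-0.2,0.01,0],"turn": 0}
    - {"offset": [0,0,0],"turn": 0}

```text
clock: 6.67
ee_pos: [0.4776, -0.0369, 0.034]
ee_rot: [0.073, 3.133, -0.0]
contact_force: [24.9, 4.7, -23.5]
opening: 0.257
```

Emit:
carry_out:
  moves:
    - {"offset": [0.3,-0.01,0],"turn": 0}
    - {"offset": [0,0,0],"turn": 0}

```text
clock: 6.83
ee_pos: [0.4777, -0.0369, 0.0338]
ee_rot: [0.073, 3.139, 0.001]
contact_force: [3.3, 7.5, 7.7]
opening: 0.256
```

Emit:
carry_out:
  moves:
    - {"offset": [0,0,0],"turn": 0}
    - {"offset": [0,0,0],"turn": 0}
    - {"offset": [0,0,0],"turn": 0}
    - {"offset": [0,0,0],"turn": 0}
    - {"offset": [0,0,0],"turn": 0}
  hand: 0

```text
clock: 7.25
ee_pos: [0.476, -0.0379, 0.0333]
ee_rot: [-0.075, -3.14, 0.0]
contact_force: [0.0, 0.1, -0.3]
opening: 0.943
```

Emit:
carry_out:
  moves:
    - {"offset": [0,0,1.0],"turn": 0}
    - {"offset": [0,0,2.5],"turn": 0}
    - {"offset": [0,0,4],"turn": 0}
    - {"offset": [0,0,4],"turn": 0}
    - {"offset": [0,0,4],"turn": 0}

```text
clock: 7.67
ee_pos: [0.4754, -0.0384, 0.1906]
ee_rot: [-0.076, -3.14, 0.001]
contact_force: [1.2, 0.6, 0.1]
opening: 1.0
```

```bash
cat > look.py <<'E'
from h import *
import sys
ims=[]
for n in("scene","top"):
    im,d=manip.get_image(n)
    for k in manip.outline_of("plunger_top",n)[:2]: print(n,"net",k["p"],k["bbox"])
    P=pts(n,d,np.ones((400,640),bool)); e=np.array([.621,.035])
    g=P[(np.hypot(*(P[:,:2]-e).T)<.035)&(P[:,2]>.05)&(P[:,2]<.1)]
    z=np.round(g[:,2],3); print(n,len(g),np.unique(z,return_counts=True))
    q=g[(g[:,2]>.0735)&(g[:,2]<.079)]
    if len(q)>5: print("disc mean",q.mean(0),"minmax mid",(q.min(0)+q.max(0))/2,np.ptp(q,0), "circ",cv2.minEnclosingCircle(q[:,:2].astype(np.float32)))
    k=P[(np.hypot(*(P[:,:2]-[.477,-.038]).T)<.03)&(P[:,2]>.062)&(P[:,2]<.07)]
    if len(k): print("knob top",k.mean(0),len(k))
    u,v=px(n,[.6,0,.05]).astype(int); c=im[max(v-70,0):v+70,max(u-70,0):u+70]; ims.append(cv2.resize(c,(400,400)))
save(sys.argv[1],np.hstack(ims))
E
python3 look.py pics/d.png
```

```text
scene net 0.59 [326.8, 172.3, 343.2, 189.0]
scene 144 (array([0.05 , 0.069, 0.07 , 0.071, 0.072, 0.073, 0.074, 0.075, 0.076,
       0.077, 0.078, 0.079, 0.08 ]), array([ 1,  4,  1,  2,  5,  7, 13, 27, 34, 27, 19,  2,  2]))
disc mean [0.62245291 0.03403063 0.07614268] minmax mid [0.62290601 0.03386813 0.07611985] [0.03384091 0.03439485 0.00517862] circ ((0.6231955289840698, 0.034448008984327316), 0.018645696341991425)
knob top [ 0.47941209 -0.03930007  0.06577011] 75
top net 0.49 [309.4, 200.8, 328.9, 212.0]
top 256 (array([0.068, 0.07 , 0.071, 0.072, 0.073, 0.074, 0.075, 0.076, 0.077,
       0.078, 0.079]), array([ 1,  1,  2,  3,  4, 18, 53, 72, 62, 35,  5]))
disc mean [0.61927088 0.03688017 0.07624352] minmax mid [0.61990728 0.03713196 0.07622661] [0.03395907 0.03355242 0.00542796] circ ((0.6192298531532288, 0.03714243695139885), 0.017796693369746208)
```

View pics/d.png

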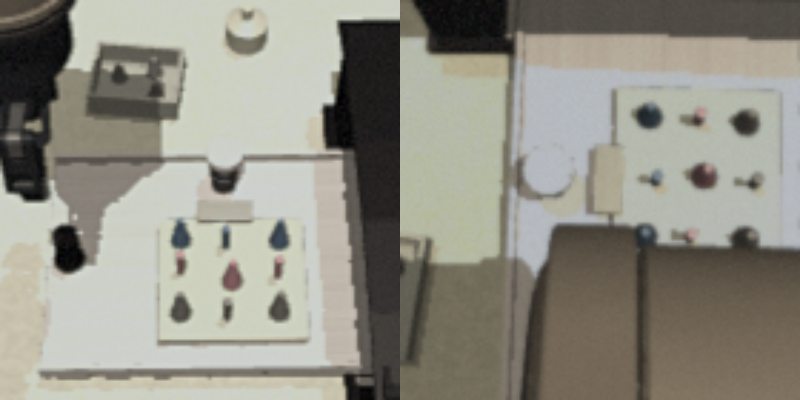

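The tray is at its stop. Both views show the knob or plate pulled out and the plunger disc at about (.621,.036), face at z .076, beside the tan latch. Next I'll shut the fingers and move above it.

Emit:
carry_out:
  moves:
    - {"offset": [2.0,1.0,0],"turn": 0}
    - {"offset": [3.3,1.7,0],"turn": 0}
    - {"offset": [3.3,1.7,0],"turn": 0}
    - {"offset": [3.3,1.7,0],"turn": 0}
    - {"offset": [2.7,1.3,0],"turn": 0}
  hand: 255

```text
clock: 8.28
ee_pos: [0.6233, 0.0379, 0.1867]
ee_rot: [-0.073, -3.139, 0.001]
contact_force: [-0.9, 0.5, 0.8]
opening: 0.296
```

Emit:
carry_out:
  moves:
    - {"offset": [0,0,-2],"turn": 0}
    - {"offset": [0,0,-3],"turn": 0}
    - {"offset": [0,0,-2],"turn": 0}
    - {"offset": [0,0,-1],"turn": 0}
    - {"offset": [0,0,0],"turn": 0}

```text
clock: 8.7
ee_pos: [0.6202, 0.0358, 0.1053]
ee_rot: [-0.075, -3.136, 0.003]
contact_force: [0.3, -0.1, -0.1]
opening: -0.002
```

Emit:
carry_out:
  moves:
    - {"offset": [0,0,0],"turn": 0}
    - {"offset": [0,0,0],"turn": 0}
    - {"offset": [0,0,0],"turn": 0}

```text
clock: 8.95
ee_pos: [0.6228, 0.0363, 0.1096]
ee_rot: [0.075, 3.139, 0.001]
contact_force: [0.6, -0.1, -0.2]
opening: -0.002
```

Emit:
carry_out:
  moves:
    - {"offset": [-0.1,0,-1.0],"turn": 0}
    - {"offset": [0,0,-1.0],"turn": 0}
    - {"offset": [0,0,-0.7],"turn": 0}
    - {"offset": [0,0,0],"turn": 0}
    - {"offset": [0,0,0],"turn": 0}

```text
clock: 9.37
ee_pos: [0.6207, 0.0362, 0.0806]
ee_rot: [-0.075, -3.139, 0.001]
contact_force: [-0.4, 0.5, 0.9]
opening: -0.005
```

Emit:
carry_out:
  moves:
    - {"offset": [0,0,-0.2],"turn": 0}
    - {"offset": [0,0,-0.2],"turn": 0}
    - {"offset": [0,0,-0.2],"turn": 0}
    - {"offset": [0,0,0],"turn": 0}
    - {"offset": [0,0,0],"turn": 0}

```text
clock: 9.78
ee_pos: [0.6213, 0.0363, 0.0755]
ee_rot: [0.075, 3.14, 0.0]
contact_force: [0.0, -0.6, 2.6]
opening: -0.001
```

Emit:
carry_out:
  moves:
    - {"offset": [0,0,-0.2],"turn": 0}
    - {"offset": [0,0,-0.2],"turn": 0}
    - {"offset": [0,0,-0.2],"turn": 0}
    - {"offset": [0,0,0],"turn": 0}
    - {"offset": [0,0,0],"turn": 0}

```text
clock: 10.2
ee_pos: [0.6214, 0.0363, 0.0694]
ee_rot: [0.075, 3.14, 0.0]
contact_force: [0.3, -0.1, 5.6]
opening: 0.003
```

Emit:
carry_out:
  moves:
    - {"offset": [0,0,-0.1],"turn": 0}
    - {"offset": [0,0,-0.1],"turn": 0}
    - {"offset": [0,0,-0.1],"turn": 0}
    - {"offset": [0,0,0],"turn": 0}
    - {"offset": [0,0,0],"turn": 0}

```text
clock: 10.62
ee_pos: [0.6213, 0.0363, 0.0664]
ee_rot: [0.075, 3.14, 0.0]
contact_force: [-0.5, 0.2, 6.7]
opening: -0.001
```

Emit:
carry_out:
  moves:
    - {"offset": [0,0,0],"turn": 0}
    - {"offset": [0,0,0],"turn": 0}
    - {"offset": [0,0,0],"turn": 0}

```text
clock: 10.87
ee_pos: [0.6214, 0.0363, 0.0665]
ee_rot: [0.075, 3.14, 0.0]
contact_force: [1.1, 0.4, 7.1]
opening: -0.0
```

```bash
python3 - <<'E'
from h import *
for i in range(4):
    a,d=manip.get_image("scene"); o=manip.get_obs(); print(o["clock"],o["ee_pos"],o["contact_force"])
P=pts("scene",d,np.ones((400,640),bool))
k=P[(np.hypot(*(P[:,:2]-[.477,-.038]).T)<.03)&(P[:,2]>.062)&(P[:,2]<.07)]; print("knob",k.mean(0),len(k))
g=P[(np.hypot(*(P[:,:2]-[.621,.036]).T)<.019)&(P[:,2]<.072)&(P[:,2]>.05)]; print("disc z",np.percentile(g[:,2],[50,80,95]) if len(g) else 0,len(g))
for l in("cup","dish","port_plug"):
    for r in manip.outline_of(l,"scene")[:1]: print(l,r["p"],np.round(r["bbox"]))
u,v=px("scene",[.6,0,.05]).astype(int); save("pics/e.png",cv2.resize(a[v-75:v+75,u-75:u+75],(600,600)))
E
```

```text
10.9167 [0.62131419 0.03628546 0.06648156] [-0.12052836 -0.08425873  6.67062993]
10.9667 [0.62135253 0.03631181 0.06650263] [-0.21721074  0.29610046  6.83638415]
11.0167 [0.62132749 0.03631967 0.06649588] [ 0.46955737 -0.22043533  5.9639252 ]
11.0667 [0.62130103 0.0362775  0.06647513] [-0.66964409 -0.52241182  6.78375428]
knob [ 0.47914321 -0.03912813  0.06632711] 70
disc z [0.06629297 0.06789676 0.06950664] 66
cup 0.75 [328. 292. 357. 326.]
dish 0.6 [288. 142. 322. 172.]
```

View pics/e.png

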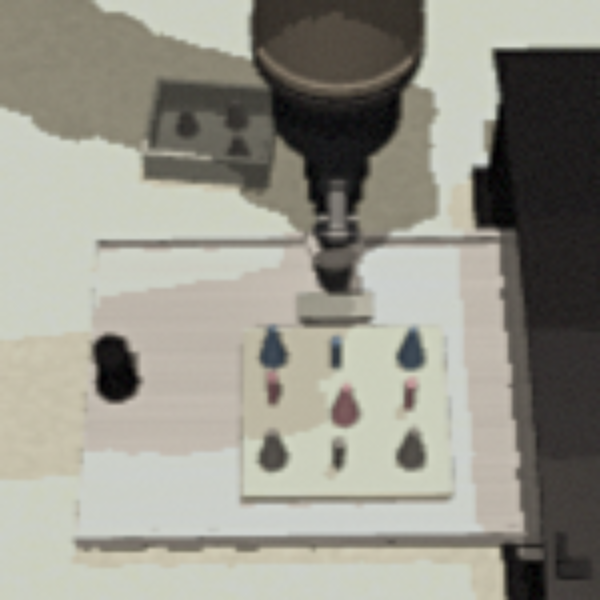

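The shut fingertips hold the disc about 9.5 mm down. The board is still in place and the knob hasn't moved. I'll add the last 0.5 mm.

Emit:
carry_out:
  moves:
    - {"offset": [0,0,-0.05],"turn": 0}
    - {"offset": [0,0,0],"turn": 0}
    - {"offset": [0,0,0],"turn": 0}
    - {"offset": [0,0,0],"turn": 0}
    - {"offset": [0,0,0],"turn": 0}

```text
clock: 11.63
ee_pos: [0.6213, 0.0363, 0.066]
ee_rot: [0.075, 3.14, 0.0]
contact_force: [-0.3, -0.2, 6.3]
opening: 0.003
```

```bash
python3 - <<'E'
from h import *
F=[]
for i in range(8):
    a,d=manip.get_image("scene"); o=manip.get_obs(); F.append([o["ee_pos"][2],o["contact_force"][2]])
print(o["clock"],np.mean(F,0)); F=np.mean(F,0)
P=pts("scene",d,np.ones((400,640),bool))
k=P[(np.hypot(*(P[:,:2]-[.477,-.038]).T)<.03)&(P[:,2]>.062)&(P[:,2]<.07)]; print("knob",k.mean(0))
if abs(F[0]-.066)<.0007 and 6<F[1]<8.2 and abs(k.mean(0)[0]-.479)<.003: print("closing",manip.close_job())
E
```

```text
12.0333 [0.06601228 6.47806032]
knob [ 0.47913744 -0.03894473  0.06610966]
the job is handed in; nothing more can be done
closing None
```

I pulled the tray out by its knob to the stop and pressed the plunger half-way down. I handed the job in at about 12 s with the plunger still held there by the shut fingertips.

**Tray:** it moved 155 mm, and at the end the pull force jumped to about 25 N while the knob stopped moving. The knob was in the same place before and after the press, to within 0.5 mm.

**Plunger:** in the last check the fingertips were at z = 66.0 mm, which is 10 mm down from the measured 76 mm face. The force averaged 6.5 N, a little under the expected 7 N; that matches about 8.5 mm of press. The force reading is noisy and may be slightly offset, so I trusted the height. The plunger was never taken past half-way, and the board was still in place in the last picture I viewed, taken about 0.5 mm before the final depth.

**Bystanders:** the cup and dish were where they started, within detection noise. The network did not report the port plug in the final view, and it was outside the crop I looked at. It was standing in an earlier view after the pull, and the arm did not go near it afterwards.

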